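# Clamp the tall pill bottle in the bottle holder

### The arm

A 6-joint arm with a two-finger parallel gripper is mounted at the origin on the work surface. World frame = base frame: x ahead of the robot, y to its left, z up, the work surface at z = 0. Lengths are in m, angles in degrees, forces in N, time in s.
With the tool pointing down it reaches from about 0.25 to 0.725 m from the base axis. Payload 9.7 kg.
Tool frame: the origin (TCP) lies at the very end of the fingers, on their centre line; the grasp point (between the pads) lies 19 mm behind it (bot.grip_point_offset is the distance from the TCP to the grasp point, in m); y points along the fingers, x is the direction in which the jaws open and shut, and the axes are right-handed (so a half turn about y gives the same grasp; the last joint's range is limited). The gripper opens to 85 mm and grips with 20 to 120 N. Pads are 22 mm wide; open, the fingers measure 114 mm over their backs; the gripper's body (76 mm by 85 mm) begins 54 mm behind the grasp point. The pads swing forward as they close: fully open they stand 13 mm farther back than shut.
Start: joints at [-67.609, 4.979, 10.078, 95.1, 0, 90], TCP at [0.21, -0.509, 0.231] pointing down, gripper open.
Joint ranges: [-179.16, 179.16], [-48.56, 103.87], [-65.8, 70.77], [-126.05, 130.52], [-82.76, 87.17], [-180, 180]. Speed limits (degrees/s): [127.2, 127.2, 147.25, 180, 180, 180].

### API

Orientations are given as [roll, pitch, yaw] about the fixed x, y, z axes, in that order (R = Rz(yaw) Ry(pitch) Rx(roll)).
In Python, from workcell import bot gives the robot as it stands.
- The arm moves only by the shell command python3 -m inch 'ROWS' [FORCE]. ROWS is JSON, a list of rows, each a list of 3 entries, a list of its own where there are three numbers: the shift along the tool's x, y, z in mm, then the turn, a rotation vector about the tool's x, y, z in rad, then the finger opening in mm, from 0 to 85.4. In form: [[[x, y, z], [ax, ay, az], grip], ...]. A call has 1 to 20 rows; each row is the pose to reach, as a shift and turn from the pose measured when the call began, along the tool's axes at that moment; what a row does not reach only later rows make up. A row lasts 1/10 s, in which the tool goes at most 50 mm and 8.59 degrees, less where a joint would pass 70% of its speed; a pose out of reach is approached as far as the arm can. A call with a gripper value outside its range is refused whole. The fingers move at their own pace and stop on an object; FORCE is the grip in N (left out, the last holds). Time passes only in rows, so rows that repeat a pose let the fingers close. It gives the time, the measured TCP pose, the force and the opening at its end, in the units of the state.
- bot.get_obs(): the state, without advancing time (a new reading comes with each control period).
- bot.camera(name): name is "scene" or "top"; returns a dict with "frame" (400x640x3 uint8, red, green, blue), "mtx" (3x3 intrinsics, pixels), "origin" and "orientation" of the camera in the world. Camera axes: x right, y down, z forward; pixel columns grow to the right and rows downward; lengths in m; the calibration is good to about 2 mm. A picture is of the moment at which its call begins. There is no depth.
- bot.job_done(): hands the job in, once; it reports no verdict.
Trained networks look in a picture, given as the dict that the camera call returned (one of the last four; its "shot" number tells which), for a name from the list of things; names that differ only in an ending like _2 or _b are one class to them, and where a whole thing is asked for, a point or a joint stands for the part that bears it (a point fixed in the world has none). Each returns a list of dicts, best first, with "confidence" (0 to 1); they miss things now and then, are a little off and sometimes report something else, mostly with a low value. They report only what shows in the picture. A call takes as long as a camera call. They do not tell look-alikes from the thing itself.
- bot.search_frame(picture, name): "box" ([left, top, right, bottom] in pixels, round what is visible of it).
- bot.cut_out(picture, name): "region" (400x640 bool, what is visible of it) and "box" ([left, top, right, bottom] in pixels, round what is visible of it).
The state is a dict: "time": time; "q": joint angles; "qd": joint speeds; "joint_efforts": joint torques, N m; "ee_pos": TCP position; "tcp_rot": TCP orientation; "wrist_force": force on the tool from outside, world axes, zero at the start; "torque": the same for the moment, N m; "opening": finger opening in m.
Only numpy, scipy, OpenCV 4.12 (cv2) and the standard library are available. Lean on these libraries where they do the work, as an engineer would, in place of code of your own. Each camera call takes 0.05 s, during which the arm holds its last target. There are 200 camera calls.

### The job

Take the tall pill bottle off the turntable and stand it upright in the V of the bottle holder on the oak board. Slide the holder's loose jaw gently up against it until the bottle is held snugly between jaw and V with no gap, then lock the jaw by turning its sloping clamp knob clockwise until it stops. Leave the three short bottles standing on the turntable and the steel cup where it is, and let go of everything.

Things in the scene. Friction and masses are not known exactly. Their poses are not given: they have to be found in the camera images.
- tall_bottle: the tall amber pill bottle with white cap, to be clamped: 125 mm high, 48 mm diameter (straight body to 97 mm height, then a 24 mm cap of the same diameter), about 120 g; origin at the centre of its underside, z up. Starts on the turntable, in any of its four places
- short_bottle_a: a short amber pill bottle standing on the turntable, to be left: 85 mm high, 52 mm diameter; origin at the centre of its underside, z up
- short_bottle_b: a short amber pill bottle standing on the turntable, to be left: 80 mm high, 48 mm diameter; origin at the centre of its underside, z up
- short_bottle_c: a short amber pill bottle standing on the turntable, to be left: 75 mm high, 52 mm diameter; origin at the centre of its underside, z up
- susan: the lazy susan: clear plastic disc of 244 mm diameter that turns stiffly on a low base; origin at the centre of its underside, on the oak board; its top, where the bottles stand about 85 mm from the centre and 120 mm apart, is 18 mm above the origin
- holder: the bottle holder, fixed to the oak board: aluminium plate 130 mm (x) by 260 mm (y), 16 mm thick, origin at the centre of its underside (18 mm above the table). At its +y end stands a fixed V jaw of steel that opens to -y (two faces at 45 degrees, 50 mm high above the plate); the sliding jaw runs along y in front of it
- nest (a point): the point on the plate's top where the centre of the tall bottle's underside is when it stands against both faces of the V; axes as the holder's (y points into the V)
- jaw_face (a point): on the sliding jaw: bottom centre of its flat front face, which looks along the holder's +y at the V, at the height of the plate's top; the face is 64 mm wide and 50 mm high. When the bottle is held, this point is 24 mm (the bottle's radius) from the bottle's axis
- jaw (a joint): travel of the sliding jaw along the holder's +y, towards the V, in m: 0 fully open, about 0.050 when it touches the tall bottle in the V, 0.058 end of travel; drag about 2 N while unlocked. It can be pushed by the knob
- knob (a joint): angle of the clamp knob in rad: 0 loose, grows as it is turned clockwise (seen from its outer end), grips from about 0.8, 1.4 fully tight at the stop; stays where it is left
- knob_grip (a point): grip point on the clamp knob's axis, moving with jaw and knob: the knob is a black bar 64 mm long (this frame's x), 14 mm thick (its y) and 36 mm tall; z points outward along the axis, leaning 30 degrees from vertical towards the holder's -x. The point is 14 mm below the bar's outer end and 22 mm above its underside
- steel_cup: a steel cup, 85 mm high, 72 mm diameter, to be left alone; origin at the centre of its underside
- mortar: a ceramic mortar with its pestle, fixed, 112 mm diameter, pestle up to 122 mm high; origin at the centre of its underside
Things that resemble listed ones, but are neither listed nor needed, are in the scene too. What is shaped like the short_bottle_c but blue, purple or yellow is not meant.

How it is judged (in metres and radians):
On the way, in this order (a step that is already met when the one before it is completed fails the run):
1. the tall bottle stands upright on the holder's plate in the V (within 20 mm of touching both faces) (horizontal distance between tall_bottle and nest below 0.02 m and z of tall_bottle in the frame of nest between -0.004 and 0.004 m and angle between tall_bottle's own z axis and vertical below 0.06 rad), for 0.2 s.
2. the jaw has been slid up to the bottle, which stands in the V (horizontal distance between tall_bottle and nest below 0.006 m and z of tall_bottle in the frame of nest between -0.004 and 0.004 m and angle between tall_bottle's own z axis and vertical below 0.06 rad and horizontal distance between jaw_face and tall_bottle below 0.027 m), for 0.2 s.
At the end, for the whole second after the job is handed in: Tall bottle upright (0.06 rad), at rest on the plate (4 mm), within 6 mm of the nest; jaw_face under 27 mm from its axis (3 mm gap); knob beyond 1.2 rad; short bottles upright (0.1 rad) on the turntable (5 mm in height); cup within 30 mm of its start (all of step 2 and value of joint knob above 1.2 rad and linear speed of tall_bottle below 0.02 m/s and distance of steel_cup from where it was at the start of the episode below 0.03 m and angle between each of short_bottle_a, short_bottle_b, short_bottle_c's own z axis and vertical below 0.1 rad and z of short_bottle_a in the frame of susan between 0.013 and 0.023 m and z of short_bottle_b in the frame of susan between 0.013 and 0.023 m and z of short_bottle_c in the frame of susan between 0.013 and 0.023 m); the robot touches nothing.
It fails at once if a short bottle tipped over (0.6 rad) (angle between any of short_bottle_a, short_bottle_b, short_bottle_c's own z axis and vertical above 0.6 rad).
It fails at once if the steel cup moved by more than 30 mm (distance of steel_cup from where it was at the start of the episode above 0.03 m).
It fails at once if the jaw rammed into the tall bottle with more than 45 N (contact force between jaw and tall_bottle above 45 N).
It also fails if it takes over 51 s, if anything falls off the work surface, if the arm or the gripper's body presses on something with over 40 N, if the wrist force passes 120 N, or if a joint passes its speed limit or range.

## Working session

There is one attempt and no reset: what is moved stays moved. The work goes in short steps, Python scripts to look and compute and a shell command to move; the robot and the scene stay as the last step left them, time stands still between calls to the robot, and variables do not carry over. Pictures are saved under pics/ and viewed, about 8 in all and at most 12, crops included, and the job is handed in when it is done.

```bash
mkdir -p pics; ls
cat > h.py <<'E'
import numpy as np,cv2,pickle
from workcell import bot
from scipy.spatial.transform import Rotation as R
def rot(p):
    o=np.array(p['orientation'],float)
    if o.shape==(3,3): return o
    if o.size==4: return R.from_quat(o).as_matrix()
    return R.from_euler('xyz',o,degrees=True).as_matrix()
def proj(p,X):
    c=rot(p).T@(np.array(X,float)-np.array(p['origin']))
    return (np.array(p['mtx'])@c)[:2]/c[2]
def ray(p,uv):
    d=rot(p)@np.linalg.inv(np.array(p['mtx']))@np.array([uv[0],uv[1],1.])
    return np.array(p['origin']),d
def onz(p,uv,z):
    o,d=ray(p,uv); return o+d*(z-o[2])/d[2]
def tri(p1,u1,p2,u2):
    o1,d1=ray(p1,u1);o2,d2=ray(p2,u2)
    s=np.linalg.lstsq(np.c_[d1,-d2],o2-o1,rcond=None)[0]
    a=o1+d1*s[0];b=o2+d2*s[1]
    return (a+b)/2,np.linalg.norm(a-b)
def save(p,f): cv2.imwrite('pics/'+f,p['frame'][:,:,::-1])
E
python3 - <<'E'
from h import *
P={n:bot.camera(n) for n in('scene','top')}
for n,p in P.items():
    save(p,n+'0.png'); print(n,p['origin'],p['orientation'],p['mtx'])
    for k in ['tall_bottle','short_bottle_a','susan','holder','jaw_face','knob_grip','steel_cup','mortar']:
        print(k,[(np.round(d['box']).tolist(),round(d['confidence'],2)) for d in bot.search_frame(p,k)])
pickle.dump(P,open('p0.pkl','wb'))
print(bot.get_obs())
E
```

```text
pics
scene [1.42025882 0.38839154 1.02122579] [-132.74177111    1.17624187  108.59837308] [[472.45140091   0.         323.56439826]
 [  0.         472.45140091 189.52199302]
 [  0.           0.           1.        ]]
tall_bottle [([359.0, 200.0, 371.0, 219.0], 0.74), ([241.0, 182.0, 265.0, 224.0], 0.6)]
short_bottle_a [([223.0, 161.0, 246.0, 193.0], 0.88), ([206.0, 131.0, 223.0, 156.0], 0.85), ([239.0, 135.0, 257.0, 157.0], 0.71), ([262.0, 168.0, 279.0, 195.0], 0.7), ([208.0, 184.0, 229.0, 215.0], 0.62), ([242.0, 182.0, 265.0, 224.0], 0.62), ([250.0, 119.0, 266.0, 143.0], 0.56), ([260.0, 137.0, 283.0, 165.0], 0.55)]
susan [([207.0, 178.0, 284.0, 232.0], 0.61), ([263.0, 167.0, 279.0, 196.0], 0.56)]
holder [([322.0, 201.0, 426.0, 273.0], 0.68)]
jaw_face [([348.0, 199.0, 385.0, 254.0], 0.63)]
knob_grip [([358.0, 199.0, 370.0, 221.0], 0.74)]
steel_cup [([243.0, 239.0, 269.0, 277.0], 0.58)]
mortar [([448.0, 201.0, 491.0, 240.0], 0.86), ([263.0, 167.0, 280.0, 196.0], 0.15)]
top [0.3115899  0.01937337 1.77504489] [-1.73914583e+02 -5.82148088e-02 -8.88823220e+01] [[513.81660317   0.         
[... 817 characters left out ...]
3)]
mortar [([159.0, 187.0, 191.0, 220.0], 0.74)]
{'time': 0.9, 'q': array([-6.76108771e+01,  4.97956505e+00,  1.00786457e+01,  9.50984478e+01,
       -6.11834681e-04,  9.00004938e+01]), 'qd': array([ 0.011966  ,  0.02411737,  0.08119618, -0.06975337, -0.06116247,
       -0.04040428]), 'joint_efforts': array([-4.55065529e-04, -5.20088124e+01,  4.64864123e+01,  1.23183898e-03,
        1.77138816e-05,  8.85405797e-06]), 'ee_pos': array([ 0.20949238, -0.5085486 ,  0.23128163]), 'tcp_rot': array([-9.00006118e+01, -6.32834993e-04, -6.76113709e+01]), 'wrist_force': array([0.46240139, 1.03617941, 0.01722725]), 'torque': array([-0.03188411,  0.04201198,  0.03599251]), 'opening': 0.08511079589956808}
```

View pics/scene0.png

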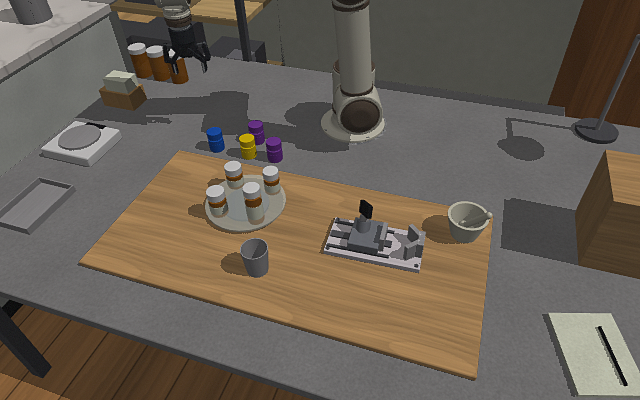

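View pics/top0.png

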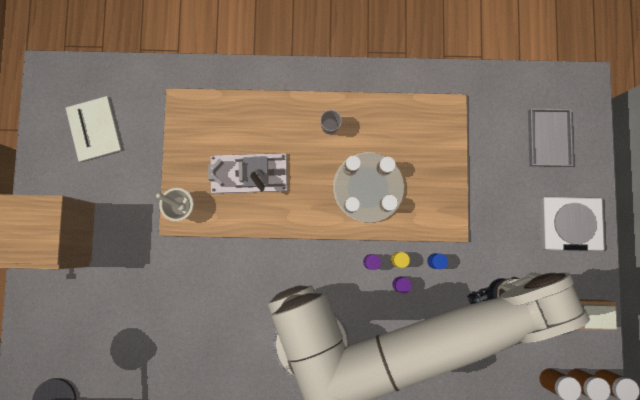

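The scene view shows the susan with 4 bottles around (245,200), with the tall one probably at (253,203). The cup is at (255,258), the holder at (375,240) and the mortar at (467,222). In the top view the tall bottle is probably at (352,163) and the holder at (248,173). Next I'll zoom in on both.

Run:
```python
from h import *
P=pickle.load(open('p0.pkl','rb'))
t=P['top']['frame'][:,:,::-1]; s=P['scene']['frame'][:,:,::-1]
a=cv2.resize(t[145:200,205:295],None,fx=8.8,fy=8.8,interpolation=cv2.INTER_CUBIC)
cv2.imwrite('pics/a.png',a)
b=cv2.resize(s[150:280,200:430],None,fx=3.47,fy=3.47,interpolation=cv2.INTER_CUBIC)
cv2.imwrite('pics/b.png',b)
# cap tops: white blobs in top view
for (u,v) in [(352,163),(387,165),(351,204),(389,203)]:
    w=t[v-11:v+12,u-11:u+12].astype(int); m=(w.min(2)>195)
    ys,xs=np.nonzero(m); c=(xs.mean()+u-11,ys.mean()+v-11)
    print((u,v),np.round(c,2),m.sum(), np.round(onz(P['top'],c,.161),4), np.round(onz(P['top'],c,.116),4))
```

```text
(352, 163) [353.01 162.55] 137 [ 0.5891 -0.1211  0.161 ] [ 0.5968 -0.125   0.116 ]
(387, 165) [387.3  164.07] 151 [ 0.5863 -0.2302  0.161 ] [ 0.594  -0.2371  0.116 ]
(351, 204) [352.2  203.82] 136 [ 0.4573 -0.1198  0.161 ] [ 0.4613 -0.1237  0.116 ]
(389, 203) [389.47 202.25] 161 [ 0.4646 -0.2373  0.161 ] [ 0.4688 -0.2445  0.116 ]
```

View pics/a.png

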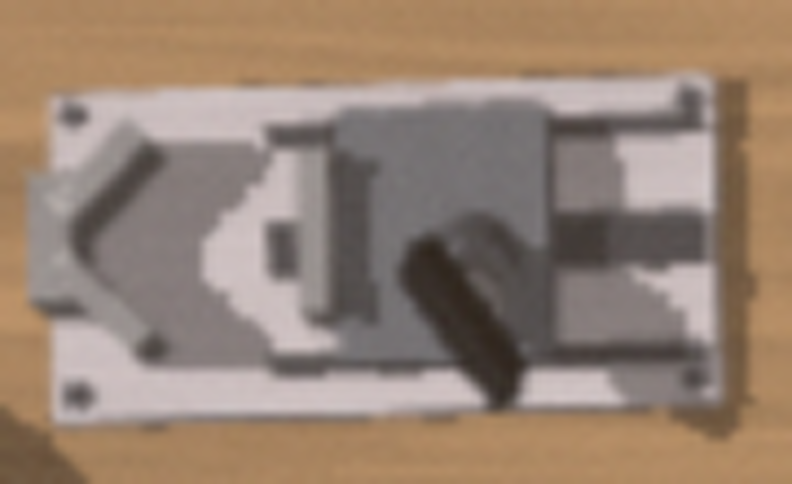

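View pics/b.png

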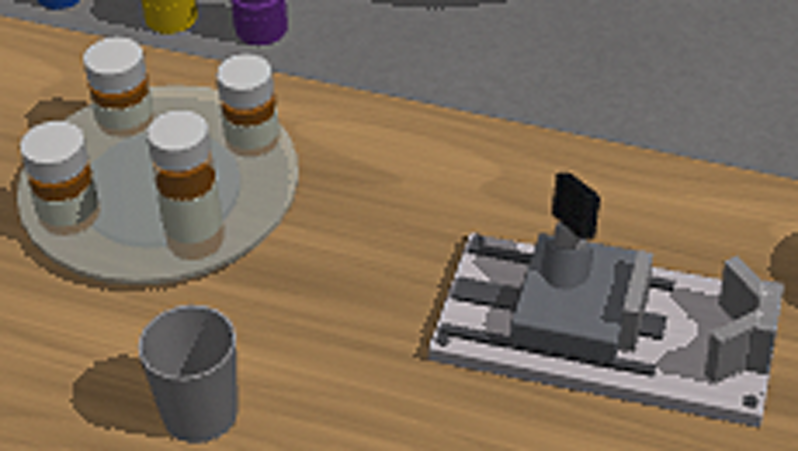

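Seen in the crops:
- **Tall bottle:** cap top at about scene px (251.6,186.6), top px (353,162.5). It is the susan bottle nearest the cup.
- **Holder:** V at the left (+y) end in the top view, sliding jaw fully open, and knob leaning towards the robot.

Run:
```python
from h import *
from scipy.optimize import least_squares
P=pickle.load(open('p0.pkl','rb')); T,S=P['top'],P['scene']
ca=lambda x,y:((x+.5)/8.8+205-.5,(y+.5)/8.8+145-.5)
cb=lambda x,y:((x+.5)/3.47+200-.5,(y+.5)/3.47+150-.5)
print('tallcap',tri(T,(353.0,162.5),S,cb(179,127)))
print('V base-corner test: bottle bottom scene', onz(S,cb(197,250),.036))
tc=[ca(48,93),ca(712,75),ca(718,398),ca(55,422)]
sc=[cb(780,285),cb(465,235),cb(430,350),cb(760,412)]  # +y-x, -y-x, -y+x, +y+x
loc=[(.065,.13),(.065,-.13),(-.065,-.13),(-.065,.13)]
# order of tc: TL(+x,+y), TR(+x,-y), BR(-x,-y), BL(-x,+y)
ls=[(-.065,.13),(-.065,-.13),(.065,-.13),(.065,.13)]
def W(p,l,z): c,s=np.cos(p[2]),np.sin(p[2]); return [p[0]+c*l[0]-s*l[1],p[1]+s*l[0]+c*l[1],z]
for name,sets in {'top':[(T,tc,loc)],'scene':[(S,sc,ls)],'both':[(T,tc,loc),(S,sc,ls)]}.items():
    f=lambda p:np.concatenate([proj(c,W(p,l,p[3]))-u for c,us,L in sets for u,l in zip(us,L)]+[[ (p[3]-.034)*(1e5 if name!='both' else 0)]])
    r=least_squares(f,[.53,.2,0,.034]); print(name,r.x.round(4),np.degrees(r.x[2]).round(2),'res',r.fun.round(1)[:-1])
p=r.x
def hl(w): 
    c,s=np.cos(p[2]),np.sin(p[2]);d=w[:2]-p[:2];return np.round([c*d[0]+s*d[1],-s*d[0]+c*d[1]],4)
print('jawface top in holder',hl(onz(T,ca(300,230),.084)),'ends',hl(onz(T,ca(302,140),.084)),hl(onz(T,ca(303,318),.084)))
print('V apex',hl(onz(T,ca(75,243),.084)),hl(onz(T,ca(75,243),.034)),'tips',hl(onz(T,ca(160,155),.084)),hl(onz(T,ca(152,345),.084)),hl(onz(T,ca(130,122),.084)))
# knob bar ends: top view ends of outer end & scene
print('knob cT',ca(462,320),'S',tri(T,ca(460,322),S,cb(577,205)))
print('knob top edge ends', [ca(420,250),ca(508,395)])
```

```text
tallcap (array([ 0.58874543, -0.11958364,  0.15969755]), np.float64(0.0034035828426201187))
V base-corner test: bottle bottom scene [ 0.60264808 -0.11173128  0.036     ]
top [0.5692 0.2265 0.0516 0.034 ] 2.96 res [-0.1 -0.1  0.1 -0.4  0.5  0.4 -0.5  0.1]
scene [0.5705 0.2281 0.0766 0.034 ] 4.39 res [-0.1  0.2  0.  -0.6 -1.   0.1  1.  -0. ]
both [0.5691 0.2273 0.0644 0.0317] 3.69 res [-0.5  0.5 -0.4 -0.7  0.5  0.  -0.3  0.7 -0.1  0.8  0.3 -0.8 -1.2 -0.3
  0.3  0.4]
jawface top in holder [-0.     0.025] ends [0.0344 0.0232] [-0.0336  0.0249]
V apex [-0.0012  0.11  ] [0.0068 0.1189] tips [0.031 0.077] [-0.0413  0.082 ] [0.0442 0.0881]
knob cT (257.0568181818182, 180.92045454545453) S (array([0.52989969, 0.18928802, 0.10948742]), np.float64(0.0022911008974272444))
knob top edge ends [(252.2840909090909, 172.9659090909091), (262.2840909090909, 189.4431818181818)]
```

```bash
cat >> h.py <<'E'
def plan(pos,Rt=None):
    o=bot.get_obs(); R0=R.from_euler('xyz',o['tcp_rot'],degrees=True)
    s=R0.inv().apply(np.array(pos)-o['ee_pos'])*1000
    r=(R0.inv()*Rt).as_rotvec() if Rt is not None else np.zeros(3)
    print('shift',s.round(1),'turn',r.round(4),'t',o['time']); return s,r
E
python3 -m inch '[[[-215,-5,499],[0,-0.98,0],80],[[-215,-5,499],[0,-0.98,0],80],[[-215,-5,499],[0,-0.98,0],80],[[-215,-5,499],[0,-0.98,0],80],[[-215,-5,499],[0,-0.98,0],80],[[-215,-5,499],[0,-0.98,0],80],[[-215,-5,499],[0,-0.98,0],80],[[-215,-5,499],[0,-0.98,0],80],[[-215,-5,499],[0,-0.98,0],80],[[-215,-5,499],[0,-0.98,0],80],[[-215,-5,499],[0,-0.98,0],80],[[-215,-5,499],[0,-0.98,0],80],[[-215,-5,499],[0,-0.98,0],80],[[-215,-5,499],[0,-0.98,0],80],[[-215,-5,499],[0,-0.98,0],80]]' 30
python3 - <<'E'
from h import *
plan([.589,-.120,.126],R.from_euler('xyz',[-90,0,-11.5],degrees=True))
E
```

```text
time: 2.4
ee_pos: [0.5883, -0.1207, 0.2367]
tcp_rot: [-90.0, -0.0, -11.5]
wrist_force: [-0.5, -0.2, -0.4]
opening: 0.0801
shift [  0.5 110.7   0.8] turn [ 0.0001 -0.0008  0.0004] t 2.4
```

```bash
python3 -m inch '[[[0.5,30,0.8],[0,0,0],80],[[0.5,60,0.8],[0,0,0],80],[[0.5,85,0.8],[0,0,0],80],[[0.5,103,0.8],[0,0,0],80],[[0.5,110,0.8],[0,0,0],80],[[0.5,110,0.8],[0,0,0],80],[[0.5,110,0.8],[0,0,0],40],[[0.5,110,0.8],[0,0,0],40],[[0.5,110,0.8],[0,0,0],40],[[0.5,110,0.8],[0,0,0],40],[[0.5,110,0.8],[0,0,0],40],[[0.5,110,0.8],[0,0,0],40],[[0.5,110,0.8],[0,0,0],40],[[0.5,110,0.8],[0,0,0],40],[[0.5,110,0.8],[0,0,0],40]]' 30
python3 -m inch '[[[0,-5,0],[0,0,0],40],[[0,-20,0],[0,0,0],40],[[0,-50,0],[0,0,0],40],[[0,-80,0],[0,0,0],40],[[0,-95,0],[0,0,0],40],[[0,-100,0],[0,0,0],40],[[0,-100,0],[0,0,0],40]]'
python3 - <<'E'
from h import *
P={n:bot.camera(n) for n in('scene','top')};pickle.dump(P,open('p1.pkl','wb'))
s=P['scene']['frame'][100:250,170:370,::-1];t=P['top']['frame'][110:230,290:450,::-1]
a=cv2.resize(s,(400,300),interpolation=2);a=cv2.resize(s,(720,540),interpolation=2)
cv2.imwrite('pics/c.png',a)
o=bot.get_obs();print(o['ee_pos'],o['wrist_force'])
for b in [.055+.13]: pass
E
```

```text
time: 3.9
ee_pos: [0.5897, -0.1202, 0.1282]
tcp_rot: [-90.0, -0.2, -11.5]
wrist_force: [-0.7, 0.3, 7.0]
opening: 0.0473
time: 4.6
ee_pos: [0.5897, -0.1201, 0.2291]
tcp_rot: [-90.0, -0.2, -11.5]
wrist_force: [-0.6, 0.2, -1.2]
opening: 0.0472
[ 0.58917091 -0.12000093  0.22726091] [ 0.25332086  0.24939614 -1.49322092]
```

View pics/c.png

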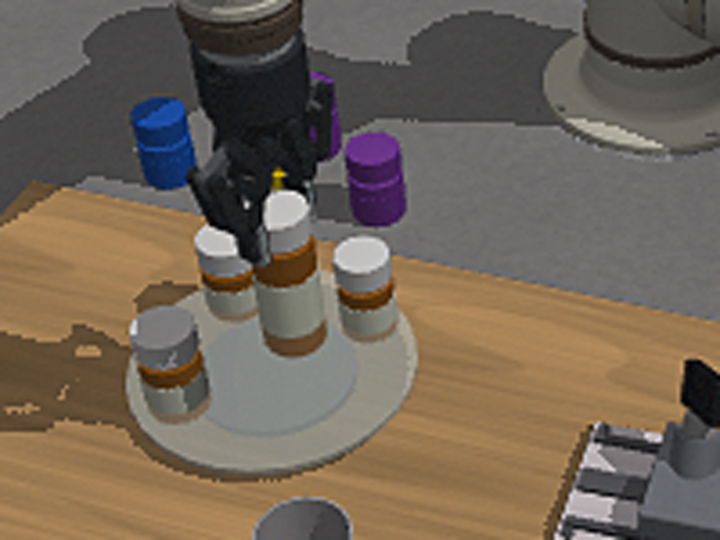

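The bottle hangs upright in the fingers, with its body around crop (291,310), and the short bottles are undisturbed. I'll work out its offset in the grip and the shift to the nest.

Run:
```python
from h import *
P=pickle.load(open('p1.pkl','rb'));S,T=P['scene'],P['top']
cc=lambda x,y:((x+.5)/3.6+170-.5,(y+.5)/3.6+100-.5)
o=bot.get_obs();b=o['ee_pos'].copy()
for h in (.0,.03,.06,.12):
    X=[b[0],b[1],b[2]-.092+h]; print(h,proj(S,X)*1.)
print('obs body mid',cc(291.5,310),cc(289,270),'z/px m',np.linalg.norm(np.array(S['origin'])-b)/472)
# silhouette bottom of bottle at pred
print(cc(297,355))
for yaw in (.0516,.0644,.0766):
    c,s=np.cos(yaw),np.sin(yaw)
    for ny in (.076,.078): print(yaw,ny,[.5695-s*ny,.227+c*ny])
n=np.array([.5695-.0644*.077,.227+.077])
plan([n[0],n[1],.227],R.from_euler('xyz',[-90,0,28],degrees=True))
# refine V from initial scene picture
cb=lambda x,y:((x+.5)/3.47+200-.5,(y+.5)/3.47+150-.5)
P0=pickle.load(open('p0.pkl','rb'))
for nm,uv in {'near tip front top':(712,330),'far tip front top':(733,258),'apex top':(735,318)}.items(): print(nm,onz(P0['scene'],cb(*uv),.084))
```

```text
0.0 [251.50469791 192.8452871 ]
0.03 [250.13289688 184.77645469]
0.06 [248.71680725 176.44712002]
0.12 [245.74289684 158.95479844]
obs body mid (250.61111111111111, 185.75) (249.91666666666669, 174.63888888888889) z/px m 0.0026627152481387903
(252.13888888888889, 198.25)
0.0516 0.076 [np.float64(0.5655801400175547), np.float64(0.30289884516722254)]
0.0516 0.078 [np.float64(0.5654769858074904), np.float64(0.304896183197939)]
0.0644 0.076 [np.float64(0.5646089824383117), np.float64(0.3028424547810213)]
0.0644 0.078 [np.float64(0.5644802714498462), np.float64(0.30483830885420604)]
0.0766 0.076 [np.float64(0.5636840914278863), np.float64(0.30277714172150344)]
0.0766 0.078 [np.float64(0.5635310412023044), np.float64(0.30477127702996404)]
shift [-108.9    0.   410.5] turn [ 0.0007 -0.6901  0.0012] t 4.7
near tip front top [0.60164779 0.31417345 0.084     ]
far tip front top [0.52462046 0.31509833 0.084     ]
apex top [0.58486471 0.32819382 0.084     ]
```

```bash
python3 -m inch '[[[-5,-30,15],[0,-0.03,0],40],[[-15,-58,50],[0,-0.1,0],40],[[-26,-58,95],[0,-0.18,0],40],[[-37,-58,140],[0,-0.26,0],40],[[-48,-58,185],[0,-0.34,0],40],[[-60,-58,230],[0,-0.42,0],40],[[-72,-58,275],[0,-0.5,0],40],[[-84,-58,320],[0,-0.58,0],40],[[-95,-58,360],[0,-0.64,0],40],[[-102,-58,388],[0,-0.68,0],40],[[-106,-58,400],[0,-0.69,0],40],[[-106.5,-58,403],[0,-0.69,0],40],[[-106.5,-58,403],[0,-0.69,0],40],[[-106.5,-58,403],[0,-0.69,0],40]]'
python3 - <<'E'
from h import *
plan([.565,.296,.200],R.from_euler('xyz',[-90,0,28],degrees=True))
E
```

```text
time: 6.1
ee_pos: [0.5656, 0.2949, 0.285]
tcp_rot: [-90.1, -0.0, 27.9]
wrist_force: [-0.6, 0.2, -0.8]
opening: 0.0471
shift [-0.1 85.   1.4] turn [ 0.0014 -0.0018  0.0007] t 6.1
```

```bash
python3 -m inch '[[[0,30,1],[0,0,0],40],[[0,65,1],[0,0,0],40],[[0,92,1],[0,0,0],40],[[0,100,1],[0,0,0],40],[[0,100,1],[0,0,0],40]]'
python3 - <<'E'
from h import *
P={n:bot.camera(n) for n in('scene','top')};pickle.dump(P,open('p2.pkl','wb'))
S=P['scene'];s=cv2.resize(S['frame'][150:290,310:440,::-1],None,fx=4.2,fy=4.2,interpolation=2)
cv2.imwrite('pics/d.png',s)
o=bot.get_obs();b=o['ee_pos'];print(b,o['wrist_force'])
for h in (0,.125):print(proj(S,[b[0],b[1],b[2]-.092+h]))
E
```

```text
time: 6.6
ee_pos: [0.5651, 0.2945, 0.1845]
tcp_rot: [-90.1, 0.0, 27.8]
wrist_force: [-0.6, -0.6, 0.3]
opening: 0.0472
[0.56586077 0.29535766 0.1869021 ] [ 0.62389394 -0.38887673 -1.27444454]
[400.86631355 230.45783568]
[405.48275812 196.00022042]
```

View pics/d.png

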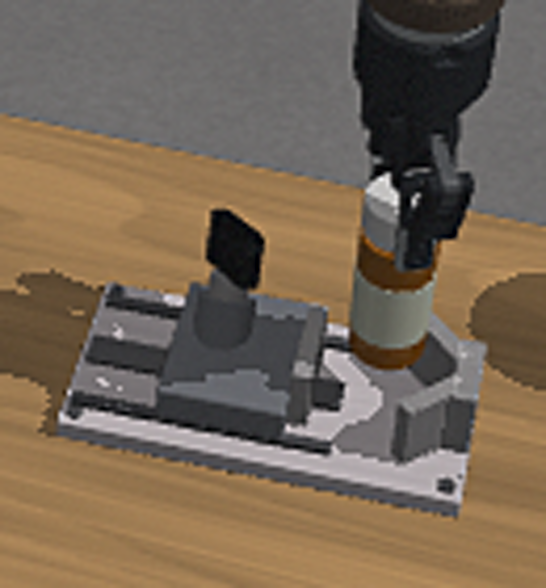

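The bottle hangs over the V mouth with its base at about crop (388,365). It is well clear of the jaw at (310,350) and in front of the V faces at (420,400), so I'll lower it.

```bash
python3 -m inch '[[[0,15,0],[0,0,0],40],[[0,30,0],[0,0,0],40],[[0,42,0],[0,0,0],40],[[0,50,0],[0,0,0],40],[[0,54,0],[0,0,0],40],[[0,56,0],[0,0,0],40],[[0,56,0],[0,0,0],40],[[0,56,0],[0,0,0],40]]'
python3 - <<'E'
from h import *
for i in range(3): bot.camera('top');o=bot.get_obs();print(o['ee_pos'],o['wrist_force'])
E
```

```text
time: 7.5
ee_pos: [0.5663, 0.2955, 0.1315]
tcp_rot: [-90.1, -0.2, 27.8]
wrist_force: [-0.3, 0.4, -2.3]
opening: 0.047
[0.56625589 0.29548291 0.13150787] [-0.1632583  -0.41831483 -0.97283513]
[0.56620577 0.29546272 0.1314211 ] [ 0.78939486 -0.23223062 -0.675251  ]
[0.56616793 0.29545468 0.13131941] [-0.86558711 -0.02479383 -1.52918427]
```

```bash
python3 -m inch '[[[0,2,0],[0,0,0],40],[[0,4,0],[0,0,0],40],[[0,5,0],[0,0,0],40],[[0,5,0],[0,0,0],40]]'; python3 -m inch '[[[0,0.7,0],[0,0,0],40],[[0,1.2,0],[0,0,0],40],[[0,1.2,0],[0,0,0],40]]'
```

```text
time: 8.05
ee_pos: [0.5662, 0.2954, 0.1264]
tcp_rot: [-90.1, -0.2, 27.8]
wrist_force: [0.2, -1.2, -1.4]
opening: 0.0471
time: 8.35
ee_pos: [0.5663, 0.2955, 0.1262]
tcp_rot: [-90.1, -0.3, 27.9]
wrist_force: [-1.7, -1.0, 6.9]
opening: 0.0474
```

```bash
python3 -m inch '[[[0,-0.6,0],[0,0,0],50],[[0,-0.6,0],[0,0,0],60],[[0,-0.6,0],[0,0,0],78],[[0,-0.6,0],[0,0,0],78],[[0,-0.6,0],[0,0,0],78],[[0,-0.6,0],[0,0,0],78],[[0,-10,0],[0,0,0],78],[[0,-35,0],[0,0,0],78],[[0,-70,0],[0,0,0],78],[[0,-110,0],[0,0,0],78],[[0,-140,0],[0,0,0],78],[[0,-140,0],[0,0,0],78]]'
python3 -m inch '[[[-50,0,-20],[0,0,0],40],[[-100,0,-40],[0,0,0],40],[[-150,0,-60],[0,0,0],40],[[-150,0,-60],[0,0,0],40]]'
python3 - <<'E'
from h import *
P={n:bot.camera(n) for n in('scene','top')};pickle.dump(P,open('p3.pkl','wb'))
s=cv2.resize(P['scene']['frame'][150:290,310:440,::-1],(429,462),interpolation=2)
t=cv2.resize(P['top']['frame'][140:205,200:300,::-1],(711,462),interpolation=2)
cv2.imwrite('pics/e.png',cv2.resize(np.hstack([s,t[:,:360]]),None,fx=1,fy=1))
print(bot.get_obs()['q'],bot.get_obs()['ee_pos'])
E
```

```text
time: 9.55
ee_pos: [0.5664, 0.2958, 0.2721]
tcp_rot: [-90.1, -0.7, 27.8]
wrist_force: [0.8, 0.2, 0.4]
opening: 0.0779
time: 9.95
ee_pos: [0.459, 0.17, 0.2711]
tcp_rot: [-90.1, -0.7, 27.8]
wrist_force: [1.1, 0.0, -0.6]
opening: 0.04
[ 2.04147507e+01 -2.72192715e+00  6.74923775e+00  9.86496196e+01
  3.15877057e-03  8.26495525e+01] [0.46108659 0.17162847 0.27134724]
```

View pics/e.png

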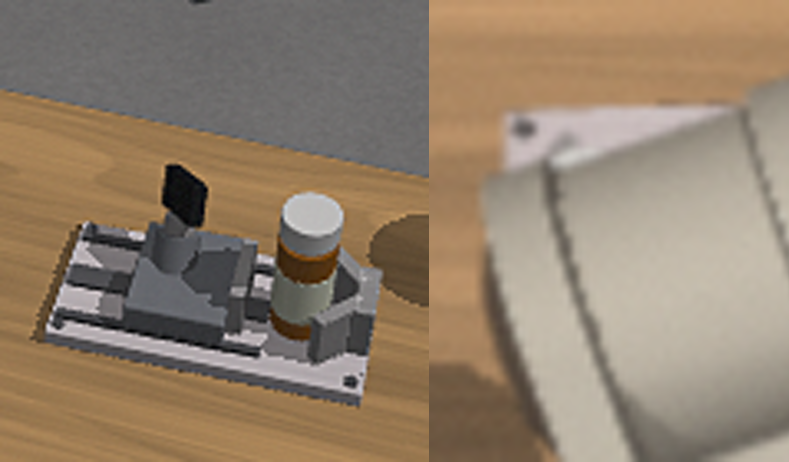

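Right-hand side of the picture is the arm over the top view. On the left, the bottle stands upright at the V, crop (305,330), clear of the jaw. Now I'll fit the knob bar's box model to both of the first pictures.

```bash
cat > knob.py <<'E'
from h import *
from scipy.optimize import differential_evolution
yaw=.0644
ax=R.from_euler('z',yaw).apply([-.5,0,np.cos(np.radians(30))])
def frame(th):
    x0=R.from_euler('z',yaw).apply([0,1,0]); M=R.from_rotvec(ax*th)
    x=M.apply(x0); return np.c_[x,np.cross(ax,x),ax]
def corners(p):
    F=frame(p[3]);return [p[:3]+F@np.array([a*.032,b*.007,c]) for a in(-1,1) for b in(-1,1) for c in(-.022,.014)]
K=8
def masks(P,boxes):
    out=[]
    for n,(l,t,r,b),thr in boxes:
        f=P[n]['frame'][t:b,l:r]; f=cv2.resize(f,None,fx=K,fy=K,interpolation=cv2.INTER_CUBIC)
        out.append((P[n],(l,t),(f.max(2)<thr).astype(np.uint8)))
    return out
def cost(p,ms):
    c=0
    for cam,(l,t),m in ms:
        q=np.array([proj(cam,X) for X in corners(p)])
        q=((q-[l,t]+.5)*K).astype(np.float32)
        r=np.zeros_like(m);cv2.fillConvexPoly(r,cv2.convexHull(q).astype(int),1)
        c+=1-(r&m).sum()/max((r|m).sum(),1)
    return c
E
python3 - <<'E'
from knob import *
P=pickle.load(open('p0.pkl','rb'))
B=[('scene',(354,194,376,222),45),('top',(246,166,270,196),52)]
ms=masks(P,B)
for _,_,m in ms:
    print(m.sum()/64)
r=differential_evolution(cost,[(.49,.57),(.15,.23),(.08,.15),(-np.pi/2,np.pi/2)],args=(ms,),seed=1,maxiter=80,popsize=12)
print(r.x.round(4),r.fun,[round(cost(r.x,[m]),2) for m in ms])
F=frame(r.x[3]);print('x dir',F[:,0].round(3)); print('local dy',r.x[1]-.227)
for i,(n,(l,t,rr,b),_) in enumerate(B):
    f=cv2.resize(P[n]['frame'][t:b,l:rr,::-1],None,fx=14,fy=14,interpolation=2)
    q=((np.array([proj(P[n],X) for X in corners(r.x)])-[l,t]+.5)*14)
    cv2.polylines(f,[cv2.convexHull(q.astype(np.float32)).astype(int)],True,(0,255,0),1)
    m=cv2.resize(ms[i][2],(f.shape[1],f.shape[0]));f[...,2]=np.where(m>0,np.maximum(f[...,2],110),f[...,2])
    globals()['f%d'%i]=cv2.resize(f,(350,420))
cv2.imwrite('pics/f.png',np.hstack([f0,f1]))
E
```

```text
175.015625
27.609375
[ 0.5274  0.1887  0.1127 -1.1314] 0.9304407964069433 [np.float64(0.12), np.float64(0.81)]
x dir [0.755 0.475 0.453]
local dy -0.03834112508207996
```

View pics/f.png

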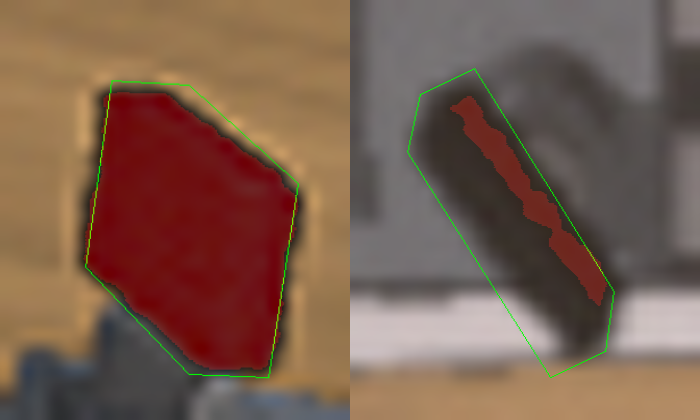

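The fit is already close. The top-view mask threshold is too low, so I'll refit with higher ones.

Run:
```python
from knob import *
import knob
P=pickle.load(open('p0.pkl','rb'))
for t2 in (66,74):
  ms=masks(P,[('scene',(354,194,376,222),60),('top',(246,166,270,196),t2)])
  r=differential_evolution(cost,[(.49,.57),(.15,.23),(.08,.15),(-np.pi/2,np.pi/2)],args=(ms,),seed=1,maxiter=60,popsize=12)
  print(t2,[m.sum()/64 for *_,m in ms],r.x.round(4),[round(cost(r.x,[m]),2) for m in ms])
F=frame(r.x[3]);g=r.x[:3]
print(F.round(3))
# grasp: tool y=-axis, tool x=+-knob y
for s in (1,-1):
    X=s*F[:,1];Y=-F[:,2];M=np.c_[X,Y,np.cross(X,Y)]
    Rt=R.from_matrix(M);print(s,Rt.as_euler('xyz',degrees=True).round(1))
    tcp=g-.019*F[:,2]*1
    plan(g+.10*F[:,2],Rt); plan(tcp,Rt)
```

```text
66 [np.float64(187.890625), np.float64(104.375)] [ 0.5299  0.1889  0.1133 -1.1008] [np.float64(0.12), np.float64(0.31)]
74 [np.float64(187.890625), np.float64(133.140625)] [ 0.531   0.1891  0.1144 -1.111 ] [np.float64(0.12), np.float64(0.32)]
[[ 0.746 -0.441 -0.499]
 [ 0.493  0.87  -0.032]
 [ 0.448 -0.222  0.866]]
1 [-117.4   12.8  116.9]
shift [23.4 70.7  3.4] turn [-0.5363 -1.5732 -0.1881] t 10.05
shift [ 76.2 174.5 -20.7] turn [-0.5363 -1.5732 -0.1881] t 10.05
-1 [-62.6 -12.8 -63.1]
shift [23.4 70.7  3.4] turn [ 0.1861  1.494  -0.5305] t 10.05
shift [ 76.2 174.5 -20.7] turn [ 0.1861  1.494  -0.5305] t 10.05
```

```bash
python3 -m inch '[[[0,0,0],[-0.536,-1.573,-0.188],40],[[0,0,0],[-0.536,-1.573,-0.188],40],[[0,0,0],[-0.536,-1.573,-0.188],40],[[0,0,0],[-0.536,-1.573,-0.188],40],[[0,0,0],[-0.536,-1.573,-0.188],40],[[0,0,0],[-0.536,-1.573,-0.188],40],[[0,0,0],[-0.536,-1.573,-0.188],40],[[0,0,0],[-0.536,-1.573,-0.188],40],[[0,0,0],[-0.536,-1.573,-0.188],40],[[0,0,0],[-0.536,-1.573,-0.188],40],[[10,30,0],[-0.536,-1.573,-0.188],40],[[23,70,3],[-0.536,-1.573,-0.188],40],[[23,70,3],[-0.536,-1.573,-0.188],40],[[23,70,3],[-0.536,-1.573,-0.188],40],[[23,70,3],[-0.536,-1.573,-0.188],40]]'
python3 - <<'E'
from h import *
print(bot.get_obs()['q'].round(1))
from knob import frame
F=frame(-1.11);g=np.array([.5305,.189,.1138])
X=F[:,1];Y=-F[:,2];Rt=R.from_matrix(np.c_[X,Y,np.cross(X,Y)])
plan(g-.014*F[:,2],Rt)
E
```

```text
time: 11.55
ee_pos: [0.4817, 0.186, 0.2043]
tcp_rot: [-117.5, 12.8, 116.8]
wrist_force: [-0.3, -0.1, 0.1]
opening: 0.0399
[ 27.5 -28.9 -27.3  63.6 -11.6  -5.4]
shift [  1.2 116.8   2.9] turn [ 0.0019 -0.002  -0.    ] t 11.55
```

```bash
python3 -m inch '[[[1,30,3],[0,0,0],40],[[1,60,3],[0,0,0],40],[[1,80,3],[0,0,0],40],[[1,85,3],[0,0,0],40],[[1,85,3],[0,0,0],40]]'
python3 - <<'E'
from h import *
p=bot.camera('scene');cv2.imwrite('pics/g.png',cv2.resize(p['frame'][150:280,310:440,::-1],None,fx=4.5,fy=4.5,interpolation=2))
E
```

```text
time: 12.05
ee_pos: [0.522, 0.1884, 0.1302]
tcp_rot: [-117.5, 12.8, 116.8]
wrist_force: [-1.5, 0.0, 0.1]
opening: 0.0402
```

View pics/g.png

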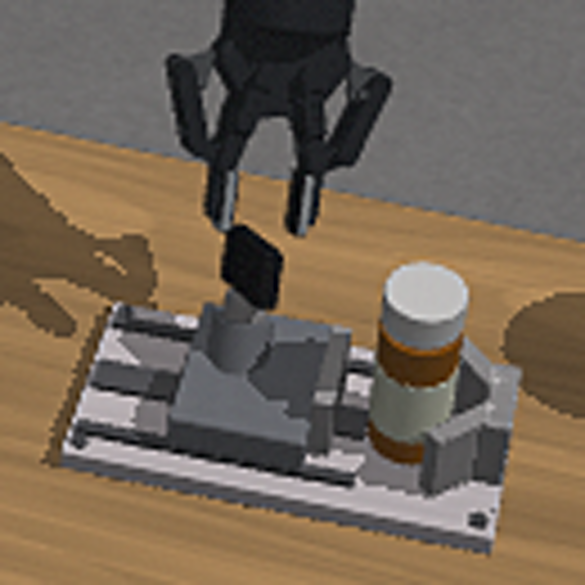

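The fingers straddle the bar's axis, with tips at crop (220,230) and (300,235) and the bar at (252,265). I'll go down and close gently.

```bash
python3 -m inch '[[[0,12,0],[0,0,0],40],[[0,22,0],[0,0,0],40],[[0,29,0],[0,0,0],40],[[0,32,0],[0,0,0],40],[[0,32,0],[0,0,0],40]]'
python3 -m inch '[[[0,0,0],[0,0,0],30],[[0,0,0],[0,0,0],20],[[0,0,0],[0,0,0],15],[[0,0,0],[0,0,0],8],[[0,0,0],[0,0,0],8],[[0,0,0],[0,0,0],8],[[0,0,0],[0,0,0],8]]' 30
python3 - <<'E'
from h import *
plan(bot.get_obs()['ee_pos']+.02*np.array([-.0644,1,0]))
E
```

```text
time: 12.6
ee_pos: [0.538, 0.1894, 0.1026]
tcp_rot: [-117.5, 12.8, 116.8]
wrist_force: [0.5, -0.1, -0.7]
opening: 0.04
time: 13.3
ee_pos: [0.5382, 0.1894, 0.103]
tcp_rot: [-117.5, 12.8, 116.8]
wrist_force: [-2.0, -0.9, 4.3]
opening: 0.0134
shift [18.   0.  -8.9] turn [0. 0. 0.] t 13.3
```

```bash
python3 -m inch '[[[2.7,0,-1.3],[0,0,0],8],[[5.4,0,-2.7],[0,0,0],8],[[8.1,0,-4],[0,0,0],8],[[10.8,0,-5.3],[0,0,0],8],[[13.5,0,-6.7],[0,0,0],8],[[14.4,0,-7.1],[0,0,0],8],[[14.4,0,-7.1],[0,0,0],8]]'
python3 -m inch '[[[0.9,0,-0.45],[0,0,0],8],[[1.8,0,-0.9],[0,0,0],8],[[2.7,0,-1.3],[0,0,0],8],[[3.6,0,-1.8],[0,0,0],8],[[4.5,0,-2.2],[0,0,0],8],[[4.5,0,-2.2],[0,0,0],8]]'
```

```text
time: 14.0
ee_pos: [0.5372, 0.2059, 0.103]
tcp_rot: [-117.6, 12.8, 116.8]
wrist_force: [4.6, 1.0, 0.1]
opening: 0.0137
time: 14.6
ee_pos: [0.537, 0.211, 0.1031]
tcp_rot: [-117.6, 12.8, 116.8]
wrist_force: [3.8, -1.5, 0.0]
opening: 0.0137
```

```bash
python3 -m inch '[[[0.9,0,-0.45],[0,0,0],8],[[1.8,0,-0.9],[0,0,0],8],[[2.7,0,-1.3],[0,0,0],8],[[2.7,0,-1.3],[0,0,0],8]]'
python3 -m inch '[[[0.6,0,-0.3],[0,0,0],8],[[1.2,0,-0.6],[0,0,0],8],[[1.8,0,-0.9],[0,0,0],8],[[1.8,0,-0.9],[0,0,0],8]]'
python3 - <<'E'
from h import *
p=bot.camera('scene');cv2.imwrite('pics/h.png',cv2.resize(p['frame'][180:280,330:430,::-1],None,fx=5.5,fy=5.5,interpolation=2))
E
```

```text
time: 15.0
ee_pos: [0.5368, 0.2142, 0.1031]
tcp_rot: [-117.6, 12.8, 116.8]
wrist_force: [3.9, -1.5, 0.4]
opening: 0.0136
time: 15.4
ee_pos: [0.5367, 0.2163, 0.103]
tcp_rot: [-117.6, 12.8, 116.8]
wrist_force: [5.6, -0.8, -0.7]
opening: 0.0134
```

View pics/h.png

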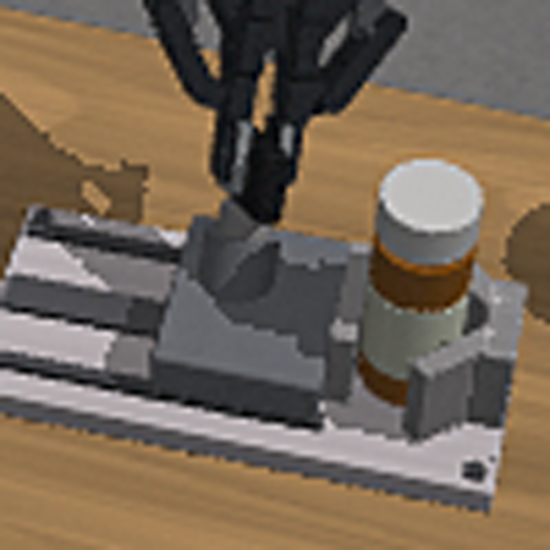

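The jaw face at crop (345,355) is nearly or just at the bottle, which stands upright at (415,380). I'll keep creeping forward and watch the force.

```bash
python3 -m inch '[[[0.5,0,-0.2],[0,0,0],8],[[0.9,0,-0.45],[0,0,0],8],[[1.4,0,-0.7],[0,0,0],8],[[1.8,0,-0.9],[0,0,0],8],[[1.8,0,-0.9],[0,0,0],8]]'
python3 -m inch '[[[0.5,0,-0.2],[0,0,0],8],[[0.9,0,-0.45],[0,0,0],8],[[1.4,0,-0.7],[0,0,0],8],[[1.8,0,-0.9],[0,0,0],8],[[1.8,0,-0.9],[0,0,0],8]]'
```

```text
time: 15.95
ee_pos: [0.5366, 0.2183, 0.103]
tcp_rot: [-117.6, 12.8, 116.8]
wrist_force: [5.5, -2.8, 0.6]
opening: 0.0134
time: 16.45
ee_pos: [0.5364, 0.2203, 0.103]
tcp_rot: [-117.6, 12.8, 116.8]
wrist_force: [5.9, -2.4, -0.9]
opening: 0.0132
```

```bash
python3 -m inch '[[[0.4,0,-0.2],[0,0,0],8],[[0.7,0,-0.35],[0,0,0],8],[[1.1,0,-0.5],[0,0,0],8],[[1.1,0,-0.5],[0,0,0],8]]'
python3 -m inch '[[[0.4,0,-0.2],[0,0,0],8],[[0.7,0,-0.35],[0,0,0],8],[[1.1,0,-0.5],[0,0,0],8],[[1.1,0,-0.5],[0,0,0],8]]'
```

```text
time: 16.85
ee_pos: [0.5364, 0.2216, 0.103]
tcp_rot: [-117.6, 12.8, 116.8]
wrist_force: [4.5, -0.9, 0.1]
opening: 0.0132
time: 17.25
ee_pos: [0.5364, 0.2222, 0.103]
tcp_rot: [-117.6, 12.8, 116.8]
wrist_force: [3.7, -5.4, 0.8]
opening: 0.0133
```

```bash
python3 -m inch '[[[0.4,0,-0.2],[0,0,0],8],[[0.7,0,-0.35],[0,0,0],8],[[0.7,0,-0.35],[0,0,0],8]]'
```

```text
time: 17.55
ee_pos: [0.5363, 0.2223, 0.103]
tcp_rot: [-117.5, 12.9, 116.7]
wrist_force: [3.9, -6.6, 1.6]
opening: 0.0134
```

```bash
python3 -m inch '[[[0.4,0,-0.2],[0,0,0],8],[[0.7,0,-0.35],[0,0,0],8],[[0.7,0,-0.35],[0,0,0],8]]'
python3 - <<'E'
from h import *
p=bot.camera('scene');cv2.imwrite('pics/i.png',cv2.resize(p['frame'][180:280,330:430,::-1],None,fx=5.5,fy=5.5,interpolation=2))
o=bot.get_obs();print(o['wrist_force'],o['ee_pos'],o['q'].round(1))
E
```

```text
time: 17.85
ee_pos: [0.5364, 0.2223, 0.103]
tcp_rot: [-117.5, 13.0, 116.7]
wrist_force: [3.6, -7.8, 1.0]
opening: 0.0137
[ 3.34972186 -6.34449688  1.41947021] [0.53634802 0.22229109 0.10301023] [ 28.5 -18.5 -31.5  49.2 -12.4  -4.4]
```

View pics/i.png

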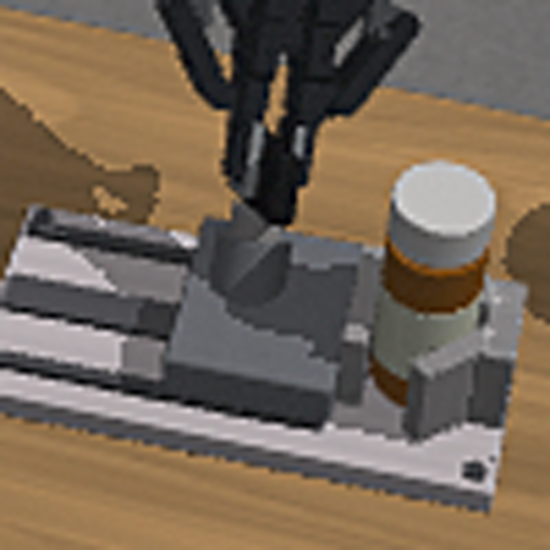

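The bottle sits against the V with the jaw face at crop (355,355) touching it. The TCP has stalled at −7 N, so it is snug. I'll lock the knob now.

```bash
python3 -m inch '[[[0.6,0,-0.3],[0,0,0],8],[[0.6,0,-0.3],[0,0.1,0],8],[[0.6,0,-0.3],[0,0.2,0],8],[[0.6,0,-0.3],[0,0.3,0],8],[[0.6,0,-0.3],[0,0.4,0],8],[[0.6,0,-0.3],[0,0.5,0],8],[[0.6,0,-0.3],[0,0.6,0],8],[[0.6,0,-0.3],[0,0.7,0],8],[[0.6,0,-0.3],[0,0.7,0],8]]' 60
python3 - <<'E'
from h import *
o=bot.get_obs();print(o['torque'],o['q'].round(1))
E
```

```text
time: 18.8
ee_pos: [0.5365, 0.2215, 0.1032]
tcp_rot: [-119.5, -6.8, 81.2]
wrist_force: [3.6, -10.4, 2.5]
opening: 0.013
[-1.84429553 -0.45879971 -1.16964837] [ 28.6 -18.5 -31.4  49.3 -12.5  36. ]
```

```bash
python3 -m inch '[[[0.6,0,0.15],[0,0.1,0],8],[[0.6,0,0.15],[0,0.2,0],8],[[0.6,0,0.15],[0,0.3,0],8],[[0.6,0,0.15],[0,0.4,0],8],[[0.6,0,0.15],[0,0.5,0],8],[[0.6,0,0.15],[0,0.6,0],8],[[0.6,0,0.15],[0,0.66,0],8],[[0.6,0,0.15],[0,0.72,0],8],[[0.6,0,0.15],[0,0.72,0],8]]'
python3 - <<'E'
from h import *
o=bot.get_obs();print(o['torque'],o['q'].round(1))
E
```

```text
time: 19.7
ee_pos: [0.5361, 0.2209, 0.1032]
tcp_rot: [-108.8, -24.1, 42.5]
wrist_force: [0.3, -12.6, 6.9]
opening: 0.0132
[-5.05525111 -0.57823248  3.54495978] [ 28.6 -18.5 -31.4  49.4 -12.8  77. ]
```

```bash
python3 -m inch '[[[0,0,0],[0,0.04,0],8],[[0,0,0],[0,0.08,0],8],[[0,0,0],[0,0.08,0],8]]'
python3 - <<'E'
from h import *
o=bot.get_obs();print(o['torque'],o['q'].round(1))
E
```

```text
time: 20.0
ee_pos: [0.5334, 0.2223, 0.1026]
tcp_rot: [-106.6, -25.2, 38.0]
wrist_force: [-17.9, -0.7, 13.8]
opening: 0.0133
[-1.41299446  3.63709282  3.22080367] [ 28.8 -18.5 -31.4  49.7 -12.5  81.4]
```

Side force jumped and the TCP was pushed off, which suggests the stop has been reached. I'll ease back a little, release and retreat along the knob axis.

```bash
python3 -m inch '[[[0,0,0],[0,-0.04,0],8],[[0,0,0],[0,-0.04,0],25],[[0,0,0],[0,-0.04,0],35],[[0,0,0],[0,-0.04,0],35],[[0,0,0],[0,-0.04,0],35],[[0,-15,0],[0,-0.04,0],35],[[0,-50,0],[0,-0.04,0],35],[[0,-95,0],[0,-0.04,0],35],[[0,-140,0],[0,-0.04,0],35],[[0,-160,0],[0,-0.04,0],35],[[0,-160,0],[0,-0.04,0],35]]'
python3 -m inch '[[[-40,-30,0],[0,0,0],35],[[-80,-60,0],[0,0,0],35],[[-120,-80,0],[0,0,0],35],[[-120,-80,0],[0,0,0],35]]'
python3 - <<'E'
from h import *
P={n:bot.camera(n) for n in('scene','top')};pickle.dump(P,open('p4.pkl','wb'))
s=cv2.resize(P['scene']['frame'][130:290,200:430,::-1],(796,554),interpolation=2)
cv2.imwrite('pics/j.png',s);print(bot.get_obs()['ee_pos'])
from knob import *
ms=masks(P,[('scene',(354,194,385,222),60)])
f=lambda a:cost(a,ms)
g=np.array([.5305-.0021,.189+.0325,.1138])
c=[(f([*g,-1.11-k]),k) for k in np.arange(-.2,1.8,.05)];print(sorted(c)[:6])
E
```

```text
time: 21.1
ee_pos: [0.4537, 0.2189, 0.2454]
tcp_rot: [-107.7, -24.9, 40.5]
wrist_force: [0.9, -0.1, -0.3]
opening: 0.0351
time: 21.5
ee_pos: [0.3287, 0.1444, 0.2637]
tcp_rot: [-107.7, -24.9, 40.5]
wrist_force: [1.2, 1.1, 1.5]
opening: 0.0347
[0.33082335 0.14587477 0.26355473]
[(np.float64(0.10743489747138002), np.float64(0.9999999999999998)), (np.float64(0.11391223155929042), np.float64(1.0499999999999998)), (np.float64(0.12192499841902227), np.float64(0.9499999999999997)), (np.float64(0.12925710791806788), np.float64(1.0999999999999999)), (np.float64(0.15100751162513415), np.float64(1.1499999999999997)), (np.float64(0.15146753818113257), np.float64(0.8999999999999997))]
```

View pics/j.png

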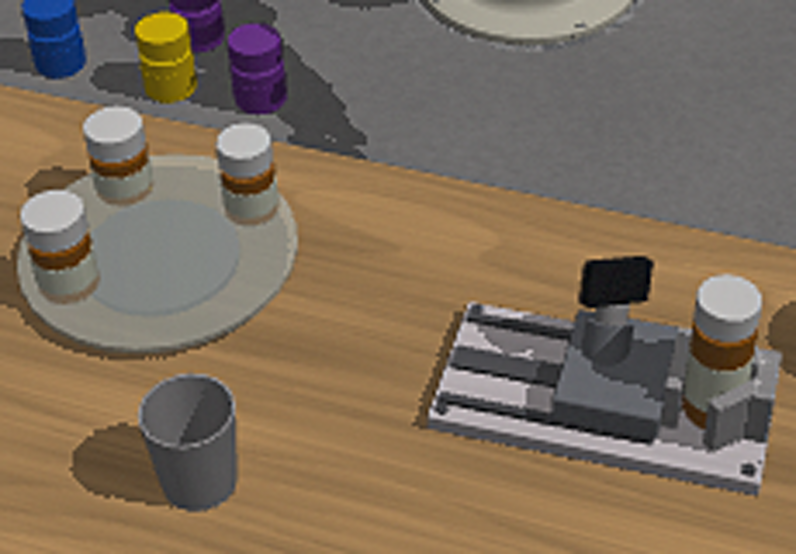

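The final scene looks right: bottle held between jaw and V, three short bottles standing, cup in place. The knob fit suggests about 1.0 rad against 1.4 commanded, so I'll check that more closely with both views.

Run:
```python
from knob import *
P0=pickle.load(open('p0.pkl','rb'));P=pickle.load(open('p4.pkl','rb'))
print('top dark', [int((P['top']['frame'][160:200,225:275].max(2)<t).sum()) for t in(52,66,74)], P['top']['frame'][150:200:8,210:290:10].max(2))
bd=[(.515,.545),(.17,.24),(.10,.125)]
for thr in (50,60,70):
  m0=masks(P0,[('scene',(354,194,376,222),thr)]);m1=masks(P,[('scene',(360,194,395,222),thr)])
  # joint: shared x,z ; dy travel along slide; a0, a1
  def f(p):
    return cost([p[0],p[1],p[2],p[4]],m0)+cost([p[0]-.0644*p[3],p[1]+p[3],p[2],p[5]],m1)
  r=differential_evolution(f,[(.52,.54),(.18,.20),(.105,.12),(.02,.04),(-1.6,-.6),(-3.1,-1.5)],seed=2,maxiter=70,popsize=10)
  print(thr,r.x.round(3),r.fun.round(3),'turn',r.x[4]-r.x[5])
```

```text
top dark [10, 94, 160] [[177 173 172 173 178 179 179 180]
 [185 195 205 123 119 121 125 107]
 [188 214 107  93 120 136 205 204]
 [159 171 106  82  64  70  92  93]
 [180 157 119 118  64 136 137 141]
 [171 206 208 163 204 137 140 195]
 [110 166 166 173 181 180 178 179]]
50 [ 0.521  0.187  0.105  0.034 -1.11  -2.177] 0.206 turn 1.0672378915972656
60 [ 0.521  0.187  0.106  0.034 -1.11  -2.182] 0.201 turn 1.072053973560183
70 [ 0.528  0.188  0.111  0.034 -1.109 -2.184] 0.288 turn 1.075062164309506
```

Run:
```python
from knob import *
F0=frame(0)
for nm,e in {'grip':[-117.5,13.0,116.7],'mid':[-119.5,-6.8,81.2],'turned':[-108.8,-24.1,42.5],'end':[-106.6,-25.2,38.0],'after':[-107.7,-24.9,40.5]}.items():
    M=R.from_euler('xyz',e,degrees=True).as_matrix()
    z=M[:,2]; print(nm,'bar theta',np.arctan2(z@F0[:,1],z@F0[:,0]).round(3),'axis err',np.degrees(np.arccos(-M[:,1]@ax)).round(1))
P=pickle.load(open('p4.pkl','rb'));B=(360,194,395,222);K2=11
fs=[]
for a in (-2.18,-2.53):
    f=cv2.resize(P['scene']['frame'][B[1]:B[3],B[0]:B[2],::-1],None,fx=K2,fy=K2,interpolation=2)
    q=((np.array([proj(P['scene'],X) for X in corners([.528-.0022,.188+.034,.112,a])])-[B[0],B[1]]+.5)*K2)
    cv2.polylines(f,[cv2.convexHull(q.astype(np.float32)).astype(int)],True,(0,255,0),1);fs.append(f)
cv2.imwrite('pics/k.png',np.hstack(fs))
```

```text
grip bar theta 2.029 axis err 0.3
mid bar theta 1.323 axis err 0.4
turned bar theta 0.609 axis err 0.5
end bar theta 0.535 axis err 0.4
after bar theta 0.575 axis err 0.3
```

Run:
```python
from knob import *
P=pickle.load(open('p4.pkl','rb'))
m1=masks(P,[('scene',(360,194,395,222),60)])
for a in (-2.0,-2.1,-2.2,-2.3,-2.4,-2.5,-2.6):
    r=differential_evolution(lambda p:cost([*p,a],m1),[(.51,.545),(.20,.24),(.10,.125)],seed=2,maxiter=25,popsize=8)
    print(a,r.x.round(3),round(r.fun,3))
    q=np.array([proj(P['top'],X) for X in corners([.528,.222,.112,a])]);
    d=proj(P['top'],np.array([.528,.222,.12])+frame(a)[:,0]*.032)-proj(P['top'],np.array([.528,.222,.12])-frame(a)[:,0]*.032)
    print('  top bar dir',d.round(1),'box',q.min(0).round(),q.max(0).round())
f=P['top']['frame'].max(2)[160:196,232:272]
for row in f: print(''.join('#' if v<58 else '+' if v<72 else '.' if v<95 else ' ' for v in row))
```

```text
-2.0 [0.537 0.224 0.124] 0.212
  top bar dir [  6.6 -16.9] box [241. 170.] [252. 192.]
-2.1 [0.53  0.224 0.117] 0.133
  top bar dir [  8.5 -16.2] box [240. 170.] [253. 192.]
-2.2 [0.515 0.22  0.102] 0.087
  top bar dir [ 10.2 -15.2] box [239. 170.] [254. 192.]
-2.3 [0.514 0.221 0.1  ] 0.13
  top bar dir [ 11.8 -14.2] box [238. 171.] [255. 191.]
-2.4 [0.516 0.221 0.102] 0.18
  top bar dir [ 13.4 -12.9] box [238. 171.] [255. 191.]
-2.5 [0.514 0.222 0.1  ] 0.214
  top bar dir [ 14.8 -11.6] box [237. 172.] [256. 190.]
-2.6 [0.514 0.223 0.101] 0.248
  top bar dir [ 16.  -10.1] box [237. 172.] [256. 190.]
                         ........       
                         .              
                         .              
 ..                      .              
 ....                    .              
.....                    .              
..............           .              
.................        .              
..................       .              
...................      ..     .       
................+...     ..+.+..........
.............++......    .++++++........
............+......++..  ..++++++.......
............+.    .##+.. .++++++........
.............    .+###+....++++++.......
............    .+####+..........       
............    .#####+...              
...........     +####+....              
..........     +#####+....              
 .........    +#####+.....              
 ....        .#####++.....              
....        .+####++......              
           .+#####+.......              
          .+####++........              
         .+####++...........   .........
         .#####+..................++.+..
     ....+####++..................      
        +####+.                         
         +##+                           
         +++                            
          .
```

Both views put the bar at θ≈−2.18, so it turned about 1.07 rad while the tool turned 1.42. Either it slipped in the grip, or it started turned and reached its stop. I'll regrasp at its present angle with more force and turn again.

```bash
cat > tgt.py <<'E'
from knob import *
F=frame(-2.18+np.pi); g=np.array([.5285,.2215,.1138])
Rt=R.from_matrix(np.c_[-np.cross(ax,F[:,0]),-ax,F[:,0]])
if np.linalg.det(Rt.as_matrix())<0: print('bad')
plan(g+.10*ax,Rt);plan(g-.016*ax,Rt)
o=bot.get_obs();print(o['q'].round(1),R.from_matrix(Rt.as_matrix()).as_euler('xyz',degrees=True))
E
python3 - <<'E'
import numpy as np
from knob import *
F=frame(-2.18+np.pi);X=np.cross(-ax,F[:,0]);print(np.linalg.det(np.c_[X,-ax,F[:,0]]))
E
python3 tgt.py
```

```text
1.0000000000000002
shift [118.  131.   -1.3] turn [ 0.0042 -0.3867  0.0009] t 21.6
shift [117.8 247.   -0.8] turn [ 0.0042 -0.3867  0.0009] t 21.6
[ 36.2 -47.9 -29.5  82.3 -15.8  85.9] [-115.33695759  -16.62504772   62.54714545]
```

```bash
python3 -m inch '[[[40,44,0],[0,-0.1,0],40],[[80,88,0],[0,-0.2,0],40],[[118,131,-1],[0,-0.3,0],40],[[118,131,-1],[0,-0.387,0],40],[[118,131,-1],[0,-0.387,0],40],[[118,131,-1],[0,-0.387,0],40],[[118,165,-1],[0,-0.387,0],40],[[118,195,-1],[0,-0.387,0],40],[[118,220,-1],[0,-0.387,0],40]]' 30
python3 tgt.py
```

```text
time: 22.5
ee_pos: [0.5233, 0.221, 0.1227]
tcp_rot: [-115.6, -16.7, 62.5]
wrist_force: [0.8, -0.0, 0.3]
opening: 0.0398
shift [  0.2 -89.7  -0.4] turn [ 0.0045 -0.0012  0.0006] t 22.5
shift [ 0.1 26.3  0.1] turn [ 0.0045 -0.0012  0.0006] t 22.5
[ 29.2 -20.7 -30.9  52.1 -12.6  57.4] [-115.33695759  -16.62504772   62.54714545]
```

```bash
python3 -m inch '[[[0,12,0],[0,0,0],40],[[0,21,0],[0,0,0],40],[[0,26,0],[0,0,0],40],[[0,26,0],[0,0,0],40],[[0,26,0],[0,0,0],25],[[0,26,0],[0,0,0],15],[[0,26,0],[0,0,0],8],[[0,26,0],[0,0,0],8],[[0,26,0],[0,0,0],8],[[0,26,0],[0,0,0],8]]' 60
python3 -m inch '[[[0,0,0],[0,0,0],5],[[0,0,0],[0,0,0],5],[[0,0,0],[0,0.05,0],5],[[0,0,0],[0,0.1,0],5],[[0,0,0],[0,0.1,0],5]]' 110
python3 - <<'E'
from knob import *
o=bot.get_obs();print(o['torque'],'axial',o['torque']@ax,o['q'].round(1))
E
```

```text
time: 23.5
ee_pos: [0.5363, 0.2216, 0.1013]
tcp_rot: [-115.6, -16.7, 62.5]
wrist_force: [-3.8, -4.0, 4.0]
opening: 0.0132
time: 24.0
ee_pos: [0.5362, 0.2215, 0.1014]
tcp_rot: [-114.0, -19.1, 57.0]
wrist_force: [-2.2, -1.9, 0.0]
opening: 0.0124
[-0.53776944  0.7886687  -0.05672498] axial 0.1938244753602622 [ 28.5 -18.6 -31.8  49.  -12.4  62.5]
```

```bash
python3 -m inch '[[[0,0,0],[0,0.05,0],5],[[0,0,0],[0,0.1,0],5],[[0,0,0],[0,0.12,0],5]]'
python3 -c "
from knob import *
o=bot.get_obs();print(o['torque'],'axial',o['torque']@ax,o['q'].round(1)[5])"
python3 -m inch '[[[0,0,0],[0,0.05,0],5],[[0,0,0],[0,0.1,0],5],[[0,0,0],[0,0.12,0],5]]'
python3 -c "
from knob import *
o=bot.get_obs();print(o['torque'],'axial',o['torque']@ax,o['q'].round(1)[5])"
```

```text
time: 24.3
ee_pos: [0.5361, 0.2215, 0.1015]
tcp_rot: [-111.7, -21.7, 50.5]
wrist_force: [1.3, -2.7, 0.5]
opening: 0.0121
[-2.4886543   0.29265857  2.91432953] axial 3.7562140238730812 69.2
time: 24.6
ee_pos: [0.5373, 0.2205, 0.1029]
tcp_rot: [-109.3, -24.1, 43.6]
wrist_force: [3.5, -9.1, 2.8]
opening: 0.0127
[-3.50674126 -1.39111449  2.00074461] axial 3.5271945442709782 75.9
```

```bash
python3 -m inch '[[[0,0,0],[0,0,0],20],[[0,0,0],[0,0,0],35],[[0,0,0],[0,0,0],38],[[0,0,0],[0,0,0],38],[[0,-15,0],[0,0,0],38],[[0,-50,0],[0,0,0],38],[[0,-95,0],[0,0,0],38],[[0,-140,0],[0,0,0],38],[[0,-160,0],[0,0,0],38],[[0,-160,0],[0,0,0],38]]'
python3 -m inch '[[[-40,-30,0],[0,0,0],35],[[-80,-60,0],[0,0,0],35],[[-120,-80,0],[0,0,0],35],[[-120,-80,0],[0,0,0],35]]'
cat > meas.py <<'E'
from knob import *
P={n:bot.camera(n) for n in('scene','top')};pickle.dump(P,open('p5.pkl','wb'))
m1=masks(P,[('scene',(360,194,395,222),60),('top',(236,166,262,194),62)])
for mm in ([m1[0]],m1):
    r=differential_evolution(lambda p:cost(p,mm),[(.515,.545),(.20,.24),(.10,.125),(-3,-1.7)],seed=2,maxiter=50,popsize=10)
    print(r.x.round(3),round(r.fun,3))
for d in bot.search_frame(P['scene'],'tall_bottle')[:3]:print(d['box'],d['confidence'])
print(bot.get_obs()['time'],bot.get_obs()['ee_pos'])
f=P['top']['frame'].max(2)[168:196,236:264]
for row in f: print(''.join('#' if v<58 else '+' if v<72 else ' ' for v in row))
E
python3 meas.py
```

```text
time: 25.6
ee_pos: [0.4563, 0.2172, 0.245]
tcp_rot: [-109.3, -24.4, 43.7]
wrist_force: [-0.1, 0.4, -0.2]
opening: 0.0383
time: 26.0
ee_pos: [0.3351, 0.1384, 0.2608]
tcp_rot: [-109.2, -24.0, 43.6]
wrist_force: [-0.8, -0.5, 0.1]
opening: 0.0352
[ 0.515  0.221  0.102 -2.185] 0.083
[ 0.525  0.222  0.11  -2.208] 0.451
[396.0, 210.5, 422.5, 250.8] 0.98
[358.3, 204.2, 396.3, 257.8] 0.44
26.15 [0.337061   0.13972923 0.26379088]
                            
                            
           +                
         +             +++++
        +      ++     ++++++
        +      ##+    ++++++
              +###+    +++++
             +####+         
             #####+         
            +####+          
           +####++          
           ####++           
          ######+           
         #####++            
        ######+             
       +####++              
      +#####+               
      #####+                
    ++#####+                
     ####+                  
     +##+                   
     +#+
```

Run:
```python
from h import *
P4=pickle.load(open('p4.pkl','rb'));P5=pickle.load(open('p5.pkl','rb'))
i=cv2.imread('pics/i.png').astype(np.float32)
for nm,P in(('p4',P4),('p5',P5)):
    f=cv2.resize(P['scene']['frame'][180:280,330:430,::-1],None,fx=5.5,fy=5.5,interpolation=2).astype(np.float32)
    for lab,(l,t,r,b) in {'jaw':(170,335,365,420),'bottle':(375,240,480,340),'V':(410,330,525,510)}.items():
        m=cv2.matchTemplate(f[t-20:b+20,l-20:r+20],i[t:b,l:r],cv2.TM_CCOEFF_NORMED);_,v,_,loc=cv2.minMaxLoc(m)
        print(nm,lab,'shift px',(np.array(loc)-20)/5.5,round(v,3))
print(proj(P5['scene'],[.565,.30,.08])-proj(P5['scene'],[.565,.299,.08]),'px per mm y')
P0=pickle.load(open('p0.pkl','rb'))
for k in('steel_cup','short_bottle_a'):
    for nm,P in(('0',P0),('5',P5)):
        try: print(k,nm,[np.round(d['box']).tolist() for d in bot.search_frame(bot.camera('scene') if nm=='5' else P['scene'],k)][:8])
        except Exception as e: print(e)
print(bot.get_obs()['time'])
```

```text
p4 jaw shift px [0. 0.] 0.999
p4 bottle shift px [0. 0.] 0.997
p4 V shift px [0. 0.] 1.0
p5 jaw shift px [0. 0.] 0.999
p5 bottle shift px [0. 0.] 0.99
p5 V shift px [0. 0.] 1.0
[0.37301615 0.08514203] px per mm y
only the last four pictures can be asked about
steel_cup 5 [[242.0, 237.0, 271.0, 278.0]]
only the last four pictures can be asked about
short_bottle_a 5 [[264.0, 168.0, 278.0, 196.0], [267.0, 137.0, 282.0, 162.0], [248.0, 120.0, 264.0, 144.0], [206.0, 130.0, 223.0, 156.0], [222.0, 162.0, 247.0, 191.0], [237.0, 136.0, 255.0, 159.0], [206.0, 185.0, 226.0, 217.0]]
26.35
```

The jaw and bottle have not moved since the snug contact. To tell the stop from clamp friction, I'll regrip, turn back a little, and compare the torque going back and forward.

```bash
python3 tgt.py
```

```text
shift [116.4 129.8   2.1] turn [ 0.0121 -0.3372  0.0083] t 26.35
shift [115.2 245.8   3.4] turn [ 0.0121 -0.3372  0.0083] t 26.35
[ 34.4 -48.5 -30.   81.5 -15.3  81.3] [-115.33695759  -16.62504772   62.54714545]
```

```bash
python3 -m inch '[[[40,44,0],[0,-0.1,0],40],[[80,88,1],[0,-0.2,0],40],[[116,130,2],[0.01,-0.3,0.01],40],[[116,130,2],[0.012,-0.34,0.008],40],[[116,130,2],[0.012,-0.34,0.008],40],[[116,165,2],[0.012,-0.34,0.008],40],[[115,195,3],[0.012,-0.34,0.008],40],[[115,220,3],[0.012,-0.34,0.008],40],[[115,236,3.4],[0.012,-0.34,0.008],40],[[115,246,3.4],[0.012,-0.34,0.008],40],[[115,246,3.4],[0.012,-0.34,0.008],40],[[115,246,3.4],[0.012,-0.34,0.008],20],[[115,246,3.4],[0.012,-0.34,0.008],8],[[115,246,3.4],[0.012,-0.34,0.008],8],[[115,246,3.4],[0.012,-0.34,0.008],8],[[115,246,3.4],[0.012,-0.34,0.008],8]]' 60
echo 'from knob import *
o=bot.get_obs();F0=frame(0);z=R.from_euler("xyz",o["tcp_rot"],degrees=True).as_matrix()[:,2]
print("axial",(o["torque"]@ax).round(2),"tool theta",(np.arctan2(z@F0[:,1],z@F0[:,0])-np.pi).round(3),o["opening"])' > tq.py
python3 tq.py
python3 -m inch '[[[0,0,0],[0,-0.08,0],5],[[0,0,0],[0,-0.15,0],5],[[0,0,0],[0,-0.15,0],5]]' 80
python3 tq.py
```

```text
time: 27.95
ee_pos: [0.5365, 0.2216, 0.1012]
tcp_rot: [-115.5, -16.6, 62.7]
wrist_force: [-3.6, -4.1, 4.1]
opening: 0.013
axial 0.01 tool theta -2.178 0.012994657564644255
time: 28.25
ee_pos: [0.5364, 0.2216, 0.1014]
tcp_rot: [-117.5, -12.7, 70.8]
wrist_force: [5.6, -0.4, -6.2]
opening: 0.0129
axial 0.1 tool theta -2.025 0.012916553961481765
```

```bash
python3 -m inch '[[[0,0,0],[0,0.08,0],5],[[0,0,0],[0,0.15,0],5],[[0,0,0],[0,0.15,0],5]]' 80
python3 tq.py
python3 -m inch '[[[0,0,0],[0,0.06,0],5],[[0,0,0],[0,0.06,0],5]]'
python3 tq.py
python3 -m inch '[[[0,0,0],[0,0.06,0],5],[[0,0,0],[0,0.06,0],5]]'
python3 tq.py
python3 -m inch '[[[0,0,0],[0,0.06,0],5],[[0,0,0],[0,0.06,0],5]]'
python3 tq.py
```

```text
time: 28.55
ee_pos: [0.5363, 0.2215, 0.1014]
tcp_rot: [-115.5, -16.6, 62.7]
wrist_force: [6.0, 1.7, -8.0]
opening: 0.0129
axial -0.02 tool theta -2.178 0.012891186625427126
time: 28.75
ee_pos: [0.5363, 0.2215, 0.1014]
tcp_rot: [-114.5, -18.1, 59.3]
wrist_force: [7.3, 0.7, -8.4]
opening: 0.0128
axial -0.04 tool theta -2.24 0.01279268633854156
time: 28.95
ee_pos: [0.5363, 0.2215, 0.1014]
tcp_rot: [-113.4, -19.5, 55.9]
wrist_force: [7.9, 0.3, -9.0]
opening: 0.0129
axial 1.08 tool theta -2.301 0.012866059366591343
time: 29.15
ee_pos: [0.536, 0.2217, 0.1013]
tcp_rot: [-112.3, -20.8, 52.6]
wrist_force: [5.9, 1.0, -7.1]
opening: 0.0124
axial 2.06 tool theta -2.36 0.012397222297118747
```

Between θ −2.03 and −2.24 the knob turns with almost no torque, then the torque ramps steeply: 1.1, then 2.1 N·m. That is a hard stop, so I'll release here and check the rest angle.

```bash
python3 -m inch '[[[0,0,0],[0,0,0],20],[[0,0,0],[0,0,0],35],[[0,0,0],[0,0,0],38],[[0,0,0],[0,0,0],38],[[0,-15,0],[0,0,0],38],[[0,-50,0],[0,0,0],38],[[0,-95,0],[0,0,0],38],[[0,-140,0],[0,0,0],38],[[0,-160,0],[0,0,0],38],[[0,-160,0],[0,0,0],38]]'
python3 -m inch '[[[-40,-30,0],[0,0,0],35],[[-80,-60,0],[0,0,0],35],[[-120,-80,0],[0,0,0],35],[[-120,-80,0],[0,0,0],35]]'
python3 meas.py | head -4
python3 - <<'E'
from h import *
P=pickle.load(open('p5.pkl','rb'));i=cv2.imread('pics/i.png').astype(np.float32)
f=cv2.resize(P['scene']['frame'][180:280,330:430,::-1],None,fx=5.5,fy=5.5,interpolation=2).astype(np.float32)
for lab,(l,t,r,b) in {'jaw':(170,335,365,420),'bottle':(375,240,480,340)}.items():
    m=cv2.matchTemplate(f[t-20:b+20,l-20:r+20],i[t:b,l:r],cv2.TM_CCOEFF_NORMED);_,v,_,loc=cv2.minMaxLoc(m);print(lab,(np.array(loc)-20)/5.5,v)
E
```

```text
time: 30.15
ee_pos: [0.4559, 0.2173, 0.2441]
tcp_rot: [-112.4, -21.2, 52.7]
wrist_force: [0.2, 0.9, 0.2]
opening: 0.0383
time: 30.55
ee_pos: [0.3463, 0.1238, 0.2687]
tcp_rot: [-112.4, -21.1, 52.6]
wrist_force: [1.0, 0.6, -0.2]
opening: 0.0352
[ 0.518  0.221  0.105 -2.181] 0.093
[ 0.525  0.222  0.11  -2.186] 0.447
[396.9, 209.1, 422.7, 251.6] 0.78
30.7 [0.34829772 0.12565677 0.26919863]
jaw [0. 0.] 0.9990440607070923
bottle [0. 0.] 0.9903386831283569
```

```bash
python3 -c "
from workcell import bot
print(bot.job_done())"
```

```text
the job is handed in; nothing more can be done
None
```

I stood the tall bottle in the V, slid the jaw up against it, turned the clamp knob until it would go no further, let go of everything and handed the job in at about 31 s. No verdict was reported.

**Bottle and jaw:** I pushed the jaw with the knob until the arm stalled at about 7 N. In the scene pictures after locking, neither the jaw nor the bottle had shifted measurably since that contact. The three short bottles were standing and the cup was in place in the last picture I viewed after clamping. The detector still found them there just before the last knob check.

**Knob, the one disagreement:** The gripper turned 1.42 rad, but the picture fits show the bar turned only about 1.07 rad. Two firmer regrips did not move it past that angle:
- It came back to the same place within about 0.03 rad each time.
- It felt nearly free turning back, then the torque rose steeply just past that angle.

I take this as the stop, with the knob having started about 0.3 rad turned rather than at zero. I could not read its angle directly. If it did start at zero, it is at about 1.07 rad, below the required 1.2.

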